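# Bring the hanging bench lamp off its rest and still over the phone

### The job

The long light bar over the repair bench hangs on a free pivot under a trolley, and one of its ends is parked up on the grey transformer. Slide the trolley (it has a square grip on top) along the track so that the bar drops off its rest and comes over the phone in the clamp holder, steady its swinging until it hangs practically level and motionless above the middle of the phone for at least five seconds, then let go. Work the lamp only through the trolley: do not touch or bump the bar itself, do not let it swing wildly, and leave the transformer, the multimeter and the solder spool where they stand.

Things in the scene. Friction and masses are not known exactly. Their poses are not given: they have to be found in the camera images.
- track: Fixed lamp track: level aluminium rail (30 x 30 mm, 620 mm long, its top 275 mm above the bench) on arms from two posts at its far side (track x +105 mm, y +-295 mm). Origin on the bench under the middle of the rail; y axis along the rail, away from the parking rest; z up. Its position and yaw (up to about 0.2 rad) vary.
- trolley (a joint): Travel of the trolley along track +y in m: 0 = parked at the end stop (200 mm to the -y side of the rail's middle), 0.44 = other end stop. Trolley about 0.5 kg; slides with about 2 N of friction plus 2 N s/m and stays where it is left.
- grip (a point): Middle of the square grip on the trolley, 325 mm above the bench, straight above the lamp's pivot: an upright black block, 26 x 26 mm in plan, sides parallel to the track's x and y axes, standing from 290 to 345 mm on the trolley's plate (60 x 90 mm); free space above. Good TCP point for a grasp straight from above.
- lamp (a joint): Tilt a of the bar in rad: 0 = level, positive = its -y (parked) end up. Free pivot 175 mm above the bench. a'' = -w^2 a + (trolley acceleration along track +y)/Leff, w 3.2 rad/s (period 2 s), Leff 0.97 m; alone, swings fade only over 1.5 minutes. Parked it reads about 0.33; after 50 mm of trolley travel the end slips off the rest at about 0.27 and the bar swings.
- lamp_mid (a point): Middle of the light bar, 35 mm under the pivot: aluminium bar 480 mm long along the track, 50 mm wide, 26 mm thick, black end caps, about 0.7 kg. When level its underside is 127 mm above the bench.
- end_parked (a point): Middle of the bar's -y end face, the one that is parked up on the transformer at the start.
- end_free (a point): Middle of the bar's other (+y) end face.
- rest: Heavy grey transformer box (5 kg, loose, about 110 x 110 mm, with a dark top plate 120 x 164 mm, top at 192 mm) standing beyond the -y end of the track; the bar's parked end lies on the edge of its top plate. Origin at the middle of its underside.
- phone (a point): Middle of the face of the phone (72 x 148 x 8 mm) lying in the fixed clamp holder (plate 100 x 180 mm, blue jaws up to 36 mm) on the bench under the track, 27 mm above the bench. The target: the lamp's middle must hang straight above it.
- meter: Yellow multimeter lying on the bench between robot and track, 85 x 170 x 32 mm, loose. Origin at the middle of its underside.
- spool: Spool of solder wire standing on the bench on the robot's side of the track, 60 mm diameter, 40 mm high, loose. Origin at the middle of its underside.
Mind the look-alikes: they are no part of the job. Leave any brown look-alike of the rest alone.

How it is judged (in metres and radians):
On the way:
1. the bar hangs level and still over the phone for 4.5 s (horizontal distance between lamp_mid and phone below 0.025 m and value of joint lamp between -0.08 and 0.08 rad and velocity of joint lamp between -0.25 and 0.25 rad/s), for 4.5 s.
At the end, for the whole second after the job is handed in: The trolley is released and the bar hangs within 25 mm (horizontally) of straight above the middle of the phone, level within 0.08 rad and turning slower than 0.25 rad/s, after having been so for 4.5 s without a break (all of step 1 and linear speed of rest below 0.03 m/s); the robot touches nothing.
It fails at once if the robot touches the light bar (contact force between lamp and the fingers above 0.5 N or contact force between lamp and the arm above 0.5 N).
It fails at once if the bar swings wildly (value of joint lamp above 0.5 rad or value of joint lamp below -0.5 rad).
It fails at once if the transformer is shifted (distance of rest from where it was at the start of the episode above 0.03 m).
It fails at once if the bar slams into the transformer (contact force between lamp and rest above 25 N).
It fails at once if the multimeter or the solder spool is knocked away (distance of any of meter, spool from where it was at the start of the episode above 0.04 m).
It also fails if it takes over 45 s, if anything falls off the work surface, if the arm or the gripper's body presses on something with over 40 N, if the wrist force passes 120 N, or if a joint passes its speed limit or range.

### The arm

A 7-joint arm with a two-finger parallel gripper is mounted at the origin on the work surface. World frame = base frame: x ahead of the robot, y to its left, z up, the work surface at z = 0. Lengths are in mm, angles in degrees, forces in N, time in s.
With the tool pointing down it reaches from about 400 to 900 mm from the base axis. Payload 5.5 kg.
Tool frame: the origin (TCP) lies between the finger pads, 19 mm behind the fingertips; this is the grasp point; z points along the fingers, y is the line along which they close (so a half turn about z gives the same grasp; the last joint's range is limited). The gripper opens to 92 mm and grips with 3 to 60 N. Pads are 19 mm wide; open, the fingers measure 130 mm over their backs; the gripper's body (75 mm by 190 mm) begins 47 mm behind the grasp point.
Start: joints at [-60.493, 28.699, -24.465, 88.831, 12.651, 65.22, -12.049], TCP at [161.908, 629.512, 245.529] pointing down, gripper open.
Joint ranges: [-164.97, 164.97], [-17.58, 116.51], [-87.97, 89.64], [11.32, 138.91], [-80.73, 260.73], [10.89, 115.49], [-147.41, 147.41]. Speed limits (degrees/s): [147.25, 147.25, 180, 180, 180, 180, 180].

### API

Orientations are given as a 3x3 rotation matrix whose columns are the frame's x, y, z axes.
In Python, from station import ctrl, viewer gives the robot as it stands. The module is installed in compiled form; this text tells all that it offers.
- The arm moves only by the tool move_arm, never from a script. Its argument "rows" is a list that holds one entry, the list of rows, each a list of 7 numbers: the shift along the tool's x, y, z in m, then the turn, a rotation vector about the tool's x, y, z in rad, then the opening, from 0 (shut) to 1 (fully open). In form: [[[tx, ty, tz, ax, ay, az, fingers], ...]]. A call has 1 to 5 rows; each row shifts and turns the commanded pose from where the row before left it, along the tool's axes as they then stand; what a row does not reach is not made up. A row lasts 1/12 s, in which the tool goes at most 41.7 mm and 7.16 degrees, less where a joint would pass 70% of its speed; a pose out of reach is approached as far as the arm can. A call is refused whole if a number of a shift passes 0.0417 or a number of a turn 0.125, either way. A call with a gripper value outside its range is refused whole. The fingers move at their own pace and stop on an object; "newtons" is the grip in N (left out, the last holds). Time passes only in rows, so rows that do not move let the fingers close. It gives the time, the measured TCP pose, the force, the opening and the grip force at its end, in the units of the state.
- ctrl.get_obs(): the state, without advancing time (a new reading comes with each control period).
- viewer.read_camera(name): name is "scene" or "top" or "wrist"; returns a dict with "image" (420x560x3 uint8, red, green, blue), "fx", "fy", "cx", "cy" (pixels), "world_from_camera" (4x4, takes a point from camera to world coordinates). Camera axes: x right, y down, z forward; pixel columns grow to the right and rows downward; lengths in mm; the calibration is good to about 2 mm. A picture is of the moment at which its call begins. There is no depth.
- ctrl.close_job(): hands the job in; it is judged then, once.
The state is a dict: "t": time; "joint_pos": joint angles; "qvel": joint speeds; "joint_efforts": joint torques, N m; "eef_pos": TCP position; "ee_rot": TCP orientation; "wrist_force": force on the tool from outside, world axes, zero at the start; "torque": the same for the moment, N m; "finger_gap": finger opening in mm; "gripper_force": force on a finger pad.
Only numpy, scipy, OpenCV 4.12 (cv2) and the standard library are available. Lean on these libraries where they do the work, as an engineer would, in place of code of your own. Each camera call takes 0.05 s, during which the arm holds its last target. There are 200 camera calls.

## Working session

There is one attempt and no reset: what is moved stays moved. The work goes in short steps, Python scripts to look and compute and a tool call to move; the robot and the scene stay as the last step left them, time stands still between calls to the robot, and variables do not carry over. Pictures are saved under pics/ and viewed, at most 10 in all, crops included, and the job is handed in when it is done.

Besides the shell and the picture viewer there is one more tool, called after "Request:" as name(argument=value, ...) on one line, values as JSON. move_arm: Moves the arm, as the interface text tells. Its arguments: {"type":"object","properties":{"rows":{"type":"array","items":{"type":"array","items":{"type":"array","items":{"type":"number"}}}},"newtons":{"type":"number"}},"required":["rows"]}

```bash
mkdir -p pics
cat > h.py <<'E'
import numpy as np, cv2
from station import ctrl, viewer
def px2w(c,u,v,z):
    T=np.array(c["world_from_camera"]); d=T[:3,:3]@np.array([(u-c["cx"])/c["fx"],(v-c["cy"])/c["fy"],1.0])
    o=T[:3,3]; return o+d*(z-o[2])/d[2]
def w2px(c,p):
    T=np.linalg.inv(np.array(c["world_from_camera"])); q=T[:3,:3]@np.array(p)+T[:3,3]
    return c["fx"]*q[0]/q[2]+c["cx"],c["fy"]*q[1]/q[2]+c["cy"]
def cam(n): return viewer.read_camera(n)
def save(c,f,crop=None):
    im=c["image"][:,:,::-1]
    if crop: u,v,w,h,s=crop; im=cv2.resize(im[v:v+h,u:u+w],None,fx=s,fy=s,interpolation=cv2.INTER_CUBIC)
    cv2.imwrite(f,im)
E
python3 - <<'E'
from h import *
np.set_printoptions(precision=3,suppress=True)
for n in("scene","top"):
    c=cam(n); save(c,f"pics/{n}0.png"); print(n,c["fx"],c["cx"],c["cy"],np.array(c["world_from_camera"]))
o=ctrl.get_obs(); print(o)
E
```

```text
scene 430.30213947095143 277.23211938498815 211.08355109076683 [[  -0.153    0.847   -0.509 1046.605]
 [   0.988    0.124   -0.091   26.635]
 [  -0.014   -0.517   -0.856 1212.991]
 [   0.       0.       0.       1.   ]]
top 415.86675543116854 273.36923608014627 206.50043229735968 [[  -0.003   -0.997    0.08   354.52 ]
 [  -1.       0.001   -0.02   -91.67 ]
 [   0.02    -0.08    -0.997 1240.595]
 [   0.       0.       0.       1.   ]]
{'t': 0.1, 'joint_pos': array([-60.492,  28.748, -24.453,  88.883,  12.651,  65.221, -12.05 ]), 'qvel': array([ 0.077, -0.168, -0.09 , -0.196, -0.117,  0.124,  0.048]), 'joint_efforts': array([ -0.012, -56.787,  -5.839, -27.991,  -0.069,   0.024,   0.   ]), 'eef_pos': array([161.868, 628.915, 244.601]), 'ee_rot': array([[-0.968,  0.249, -0.   ],
       [ 0.249,  0.968, -0.002],
       [ 0.   , -0.002, -1.   ]]), 'wrist_force': array([ 0.236,  0.012, -0.664]), 'torque': array([-0.039,  0.   ,  0.012]), 'gripper_force': 0.0, 'finger_gap': 91.98442988613282}
```

View pics/top0.png

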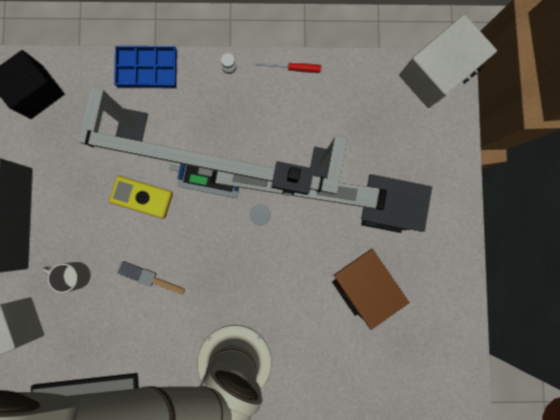

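View pics/scene0.png

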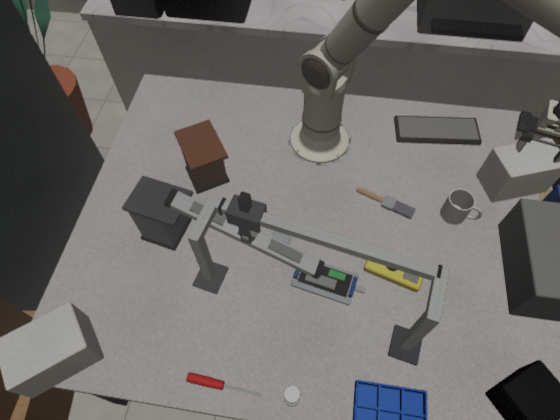

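The top view shows the yellow meter at (140,197), the spool at (260,215), the trolley and grip at (293,174), and the dark transformer at (397,203) with the bar's parked end on it. The brown box at (371,289) is the look-alike and carries no bar. The phone in its holder is at about (208,180), partly hidden under the rail. I'll enlarge crops to confirm and measure.

Run:
```python
from h import *
c=cam("top"); save(c,"pics/top1.png",(70,80,200,150,4)); save(c,"pics/top1b.png",(250,110,200,150,4))
c=cam("scene"); save(c,"pics/sc1.png",(200,180,260,195,3))
```

```text
(no output)
```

View pics/top1.png

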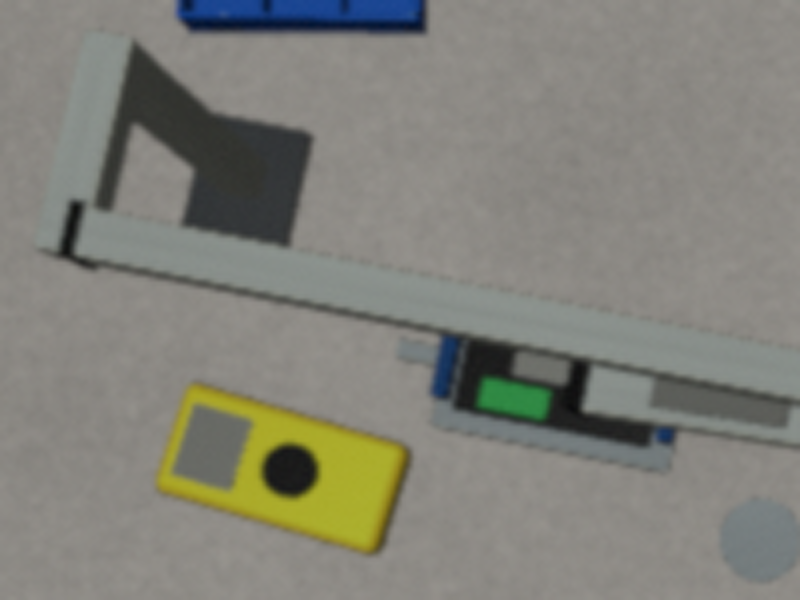

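View pics/top1b.png

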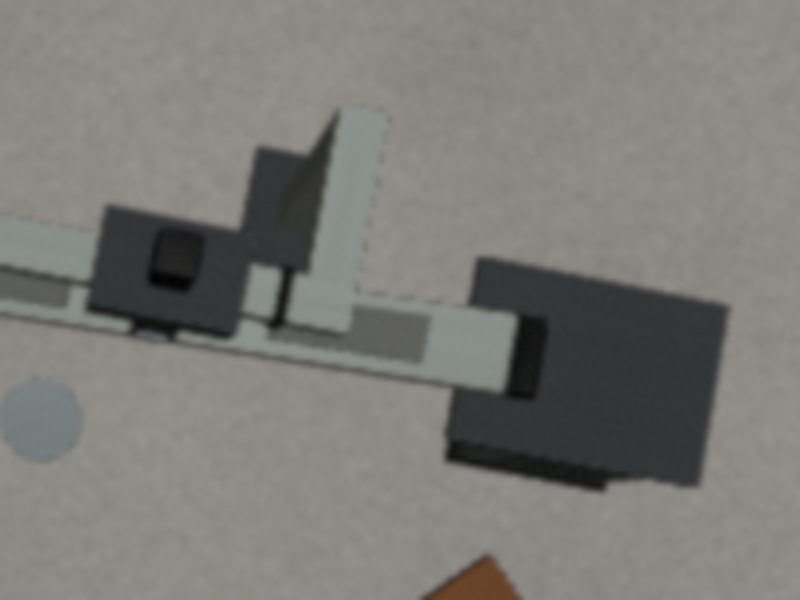

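View pics/sc1.png

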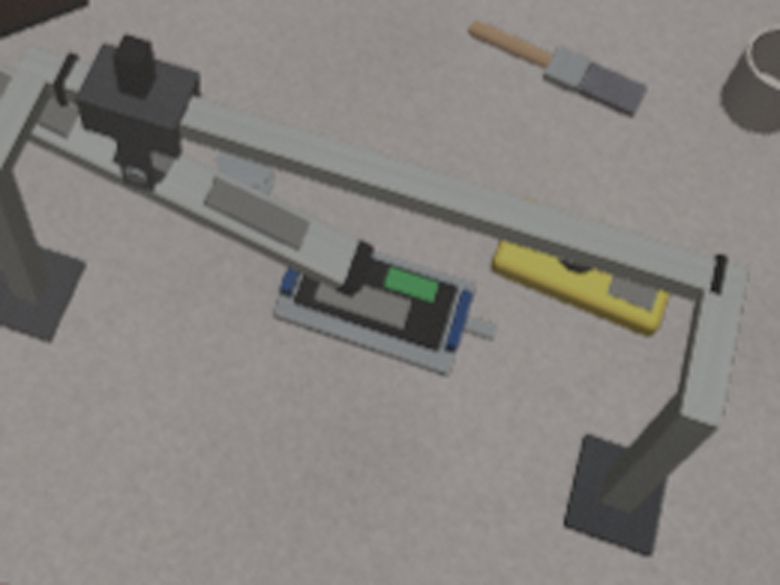

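The crops confirm the bar lies on the dark grey box (crop b, its end at (525,357)), not the brown one. The trolley plate corners in crop b are (107,205), (253,235), (237,335) and (88,310). The near phone edge in top crop 1 runs (455,408) to (650,446), and in the scene crop the far-side edge runs (293,303) to (440,350).

Run:
```python
from h import *
np.set_printoptions(precision=1,suppress=True)
c=cam("top"); s=cam("scene")
A=lambda u,v,z:px2w(c,70+u/4,80+v/4,z)
B=lambda u,v,z:px2w(c,250+u/4,110+v/4,z)
S=lambda u,v,z:px2w(s,200+u/3,180+v/3,z)
P=np.array([B(*p,290) for p in[(107,205),(253,235),(237,335),(88,310)]]); print("plate",P,P.mean(0),[np.linalg.norm(P[i]-P[i-1]) for i in range(4)])
r=[A(80,207,275),A(800,345,275)]; print("rail far",r)
t=r[0]-r[1]; t/=np.linalg.norm(t); th=np.arctan2(-t[0],t[1]); print("t",np.round(t,4),"yaw",th)
n=np.array([t[1],-t[0],0])
Ls=[S(80,90,275),S(705,290,275)]; d=Ls[1]-Ls[0]; print("yaw scene",np.arctan2(-d[0],d[1]))
g=P.mean(0); print("n",n)
print("grip top face",B(178,252,345), S(137,45,345))
ph=[A(455,408,27),A(650,446,27),A(468,338,27),S(293,303,27),S(440,350,27),S(462,290,27)]
for p in ph: print(p,"along",(p-g)@t,"across",(p-g)@n)
for nm,p in [("railendL",A(75,232,275)),("spool",A(760,540,40)),("meter",A(283,468,32)),("jawL",A(445,368,36)),("green",A(514,398,27)),("greenS",S(412,284,27))]: print(nm,p,(p-g)@t,(p-g)@n)
```

```text
plate [[ 535.8 -119.1  290. ]
 [ 518.4 -203.6  290. ]
 [ 460.2 -193.8  290. ]
 [ 474.7 -108.   290. ]] [ 497.3 -156.1  290. ] [np.float64(62.172930517854795), np.float64(86.25864141207663), np.float64(59.02504360348561), np.float64(86.99364702560044)]
rail far [array([608.1, 317.9, 275. ]), array([ 526.8, -103.7,  275. ])]
t [0.2 1.  0. ] yaw -0.19046363020590631
yaw scene -0.20373478412911614
n [ 1.  -0.2  0. ]
grip top face [ 499.5 -156.1  345. ] [ 496.3 -148.3  345. ]
[524.1 146.   27. ] along 301.7493681313902 across -30.814691674865028
[496.1   3.3  27. ] along 156.32683255610948 across -31.319934911483845
[576.  137.3  27. ] along 302.9690587540262 across 21.76270365798868
[568.7  -3.9  27. ] along 163.03407662530103 across 41.35288694807493
[595.4 141.2  27. ] along 310.5528971412748 across 40.0454629469928
[530.8 158.2  27. ] along 314.93733632982406 across -26.57232596314981
railendL [593.2 320.3 275. ] 485.96984725558434 3.9895988146211256
spool [426.2 -77.4  40. ] 63.84011296261921 -84.64367709161537
meter [479.5 268.7  32. ] 413.76249975745736 -97.85374499379414
jawL [552.2 151.9  36. ] 312.8808221887444 -4.34236959876108
green [531.5 103.   27. ] 260.9564189170593 -15.411237282130696
greenS [531.7 109.3  27. ] 267.09145529237725 -16.40849915587984
```

Travel to the phone reads about 229 mm in both cameras. The grip is near (497,-153) and the track yaw is about -0.19 rad. I'll lift first, then go around to a point above the grip.

Request:
move_arm(rows=[[[0,0,-0.037,0,0,-0.0124,1],[0,0,-0.037,0,0,-0.0124,1],[0,0,-0.037,0,0,-0.0124,1],[0,0,-0.037,0,0,-0.0124,1],[0,0,-0.037,0,0,-0.0124,1]]])

```text
t: 0.72
eef_pos: [161.8, 629.1, 432.4]
ee_rot: [[-0.982, 0.188, -0.0], [0.188, 0.982, 0.0], [0.0, 0.0, -1.0]]
wrist_force: [0.3, 1.1, -0.2]
finger_gap: 91.9
gripper_force: 0.0
```

Request:
move_arm(rows=[[[-0.034,-0.02,0,0,0,0,1],[-0.034,-0.02,0,0,0,0,1],[-0.034,-0.02,0,0,0,0,1],[-0.034,-0.02,0,0,0,0,1],[-0.034,-0.02,0,0,0,0,1]]])

```text
t: 1.13
eef_pos: [311.1, 497.8, 430.7]
ee_rot: [[-0.982, 0.188, 0.0], [0.188, 0.982, 0.0], [-0.0, 0.0, -1.0]]
wrist_force: [0.0, 0.5, -0.4]
finger_gap: 91.8
gripper_force: 0.0
```

Request:
move_arm(rows=[[[-0.034,-0.02,0,0,0,0,1],[-0.034,-0.02,0,0,0,0,1],[-0.034,-0.02,0,0,0,0,1],[-0.034,-0.02,0,0,0,0,1],[-0.01,-0.03,0,0,0,0,1]]])

```text
t: 1.55
eef_pos: [437.5, 360.8, 429.4]
ee_rot: [[-0.981, 0.194, 0.001], [0.194, 0.981, -0.001], [-0.001, -0.001, -1.0]]
wrist_force: [1.2, -1.7, -0.1]
finger_gap: 91.7
gripper_force: 0.0
```

Request:
move_arm(rows=[[[-0.0107,-0.033,0,0,0,0,1],[-0.0107,-0.033,0,0,0,0,1],[-0.0107,-0.033,0,0,0,0,1],[-0.0107,-0.033,0,0,0,0,1],[-0.0107,-0.033,0,0,0,0,1]]])

```text
t: 1.97
eef_pos: [453.9, 189.8, 430.7]
ee_rot: [[-0.982, 0.189, 0.0], [0.189, 0.982, 0.0], [-0.0, 0.0, -1.0]]
wrist_force: [0.5, -0.5, -0.3]
finger_gap: 91.5
gripper_force: 0.0
```

Request:
move_arm(rows=[[[-0.0107,-0.033,0,0,0,0,1],[-0.0107,-0.033,0,0,0,0,1],[-0.0107,-0.033,0,0,0,0,1],[-0.0107,-0.033,0,0,0,0,1],[-0.0107,-0.033,0,0,0,0,1]]])

```text
t: 2.38
eef_pos: [475.2, 17.8, 430.8]
ee_rot: [[-0.982, 0.188, 0.001], [0.188, 0.982, 0.0], [-0.001, 0.0, -1.0]]
wrist_force: [0.5, 0.1, -0.7]
finger_gap: 91.5
gripper_force: 0.0
```

Request:
move_arm(rows=[[[-0.0107,-0.033,0,0,0,0,1],[-0.0107,-0.033,0,0,0,0,1],[-0.0107,-0.033,0,0,0,0,1],[-0.0107,-0.033,0,0,0,0,1],[-0.0107,-0.033,0,0,0,0,1]]])

```text
t: 2.8
eef_pos: [496.7, -154.3, 430.8]
ee_rot: [[-0.982, 0.188, 0.001], [0.188, 0.982, -0.0], [-0.001, 0.0, -1.0]]
wrist_force: [0.1, 0.0, 0.0]
finger_gap: 91.4
gripper_force: 0.0
```

Request:
move_arm(rows=[[[0,0,0,0,0,0,1],[0,0,0,0,0,0,1]]])

```text
t: 2.97
eef_pos: [496.4, -155.0, 430.2]
ee_rot: [[-0.981, 0.193, -0.001], [0.193, 0.981, -0.0], [0.001, -0.0, -1.0]]
wrist_force: [0.1, 0.3, -0.4]
finger_gap: 91.5
gripper_force: 0.0
```

Run:
```python
from h import *
c=cam("wrist"); save(c,"pics/w1.png"); o=ctrl.get_obs(); print(o["t"],o["eef_pos"],o["joint_pos"])
for p in [(497,-153,345)]: print(w2px(c,p))
```

```text
3.0167 [ 496.73216475 -152.83301955  430.28196561] [ 5.45354876  6.02442473  9.60906357 93.15437107 -1.04472127 80.94156057
 94.22504292]
(np.float64(279.73476354705474), np.float64(225.42627963944997))
```

View pics/w1.png

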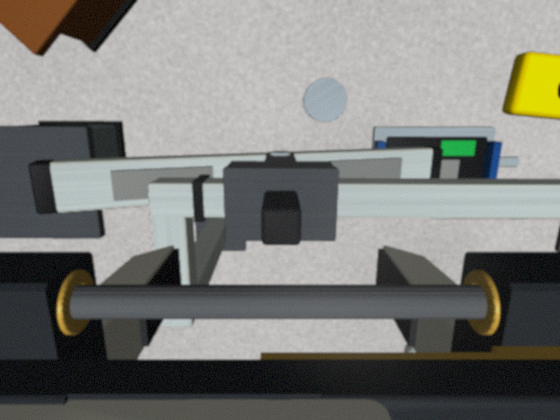

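The wrist view shows the grip top at (281,224), against a predicted (280,225), and the track is square to the gripper. I'll descend and grasp.

Request:
move_arm(rows=[[[0,0,0.021,0,0,0,1],[0,0,0.021,0,0,0,1],[0,0,0.021,0,0,0,1],[0,0,0.021,0,0,0,1],[0,0,0.019,0,0,0,1]]])

```text
t: 3.43
eef_pos: [496.9, -150.2, 326.5]
ee_rot: [[-0.983, 0.185, -0.0], [0.185, 0.983, 0.001], [0.0, 0.001, -1.0]]
wrist_force: [-0.2, 0.2, 0.0]
finger_gap: 92.1
gripper_force: 0.0
```

Request:
move_arm(newtons=40, rows=[[[0,0,0,0,0,0,0],[0,0,0,0,0,0,0],[0,0,0,0,0,0,0],[0,0,0,0,0,0,0],[0,0,0,0,0,0,0]]])

```text
t: 3.85
eef_pos: [497.7, -152.6, 329.0]
ee_rot: [[-0.982, 0.188, 0.002], [0.188, 0.982, -0.0], [-0.003, 0.0, -1.0]]
wrist_force: [-0.4, -0.2, 0.2]
finger_gap: 62.7
gripper_force: 0.0
```

Request:
move_arm(rows=[[[0,0,0,0,0,0,0],[0,0,0,0,0,0,0],[0,0,0,0,0,0,0]]])

```text
t: 4.1
eef_pos: [497.0, -152.8, 327.9]
ee_rot: [[-0.982, 0.189, 0.001], [0.189, 0.982, -0.0], [-0.001, 0.0, -1.0]]
wrist_force: [0.4, -0.0, -0.7]
finger_gap: 43.1
gripper_force: 0.0
```

Request:
move_arm(rows=[[[0,0,0,0,0,0,0],[0,0,0,0,0,0,0],[0,0,0,0,0,0,0],[0,0,0,0,0,0,0],[0,0,0,0,0,0,0]]])

```text
t: 4.52
eef_pos: [496.8, -152.9, 327.5]
ee_rot: [[-0.982, 0.189, -0.0], [0.189, 0.982, -0.0], [0.0, -0.0, -1.0]]
wrist_force: [-0.1, -0.6, -0.1]
finger_gap: 26.1
gripper_force: 40.0
```

```bash
cat >> h.py <<'E'
YAW=-0.19; TV=np.array([-np.sin(YAW),np.cos(YAW),0]); NV=np.array([TV[1],-TV[0],0])
G0=np.array([497.0,-153.0,0])
SS,WW=np.meshgrid(np.arange(70,250,2.),np.arange(-31,32,2.))
def barpt(x,a,s,w,h=-22.,off=(0,0)):   # h relative to pivot, top face -22
    s=np.asarray(s,float); al=x+off[0]+s*np.cos(a)+h*np.sin(a); z=175-s*np.sin(a)+h*np.cos(a)
    return G0+np.multiply.outer(al,TV)+np.multiply.outer(np.asarray(w,float)+off[1],NV)+np.multiply.outer(z,[0,0,1.])
def proj(c,P):
    T=np.linalg.inv(np.array(c["world_from_camera"])); q=P@T[:3,:3].T+T[:3,3]
    return c["fx"]*q[...,0]/q[...,2]+c["cx"],c["fy"]*q[...,1]/q[...,2]+c["cy"]
def rect(c,img,x,a,off=(0,0)):
    u,v=proj(c,barpt(x,a,SS,WW,off=off)); return cv2.remap(img,u.astype(np.float32),v.astype(np.float32),cv2.INTER_LINEAR)
E
python3 - <<'E'
from h import *
c=cam("scene"); g=cv2.cvtColor(c["image"],cv2.COLOR_RGB2GRAY); save(c,"pics/sc2.png")
for off in [(0,0),(5,0)]:
    for s,w in [(240,-25),(240,25)]: 
        u,v=proj(c,barpt(0,0.33,s,w,off=off)); print(off,s,w,(u-200)*3,(v-180)*3)
r=rect(c,g,0,0.33); cv2.imwrite("pics/r.png",np.vstack([cv2.resize(rect(c,g,0,a),None,fx=4,fy=4) for a in(0.31,.33,.35)]))
E
```

```text
(0, 0) 240 -25 375.636099908337 240.92668059351303
(0, 0) 240 25 360.58898636775666 286.7547133141353
(5, 0) 240 -25 380.6468167452445 242.50558476371225
(5, 0) 240 25 365.6877572571782 288.40002960464204
```

View pics/r.png

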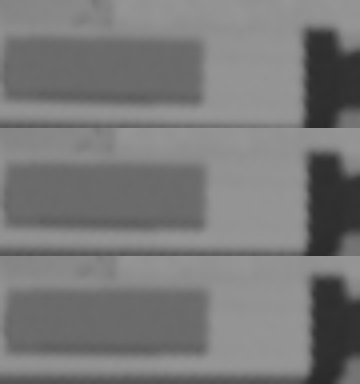

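The gap is 26.1 mm at 40 N, so the trolley is held. I'll slide it off the rest smoothly, then measure the swing.

Request:
move_arm(rows=[[[0,0.002,0,0,0,0,0],[0,0.005,0,0,0,0,0],[0,0.008,0,0,0,0,0],[0,0.008,0,0,0,0,0],[0,0.008,0,0,0,0,0]]])

```text
t: 4.98
eef_pos: [503.1, -121.2, 327.5]
ee_rot: [[-0.982, 0.188, 0.0], [0.188, 0.982, -0.0], [-0.0, 0.0, -1.0]]
wrist_force: [2.5, -2.0, -0.6]
finger_gap: 25.8
gripper_force: 40.0
```

Request:
move_arm(rows=[[[0,0.008,0,0,0,0,0],[0,0.008,0,0,0,0,0],[0,0.008,0,0,0,0,0],[0,0.008,0,0,0,0,0],[0,0.009,0,0,0,0,0]]])

```text
t: 5.4
eef_pos: [511.1, -81.5, 327.5]
ee_rot: [[-0.982, 0.189, 0.001], [0.189, 0.982, -0.0], [-0.001, -0.0, -1.0]]
wrist_force: [5.1, -3.2, -3.7]
finger_gap: 25.7
gripper_force: 40.0
```

Request:
move_arm(rows=[[[0,0.009,0,0,0,0,0],[0,0.01,0,0,0,0,0],[0,0.01,0,0,0,0,0],[0,0.011,0,0,0,0,0],[0,0.011,0,0,0,0,0]]])

```text
t: 5.82
eef_pos: [521.1, -31.4, 327.5]
ee_rot: [[-0.982, 0.189, 0.002], [0.189, 0.982, -0.001], [-0.002, -0.0, -1.0]]
wrist_force: [7.3, -3.5, -3.1]
finger_gap: 26.0
gripper_force: 40.0
```

Request:
move_arm(rows=[[[0,0.011,0,0,0,0,0],[0,0.011,0,0,0,0,0],[0,0.011,0,0,0,0,0],[0,0.011,0,0,0,0,0],[0,0.009,0,0,0,0,0]]])

```text
t: 6.23
eef_pos: [531.6, 20.9, 327.5]
ee_rot: [[-0.982, 0.189, 0.003], [0.189, 0.982, -0.0], [-0.003, 0.0, -1.0]]
wrist_force: [8.6, -3.5, -4.5]
finger_gap: 26.0
gripper_force: 40.0
```

Request:
move_arm(rows=[[[0,0.007,0,0,0,0,0],[0,0.005,0,0,0,0,0],[0,0.003,0,0,0,0,0],[0,0.001,0,0,0,0,0],[0,0,0,0,0,0,0]]])

```text
t: 6.65
eef_pos: [534.7, 36.4, 327.5]
ee_rot: [[-0.982, 0.188, 0.003], [0.188, 0.982, -0.0], [-0.003, 0.0, -1.0]]
wrist_force: [9.7, -1.3, -4.7]
finger_gap: 25.8
gripper_force: 40.0
```

```bash
cat >> h.py <<'E'
from scipy.optimize import least_squares
def _crop(r): return r[6:26,:85].astype(float)
def template():
    im=cv2.imread("pics/sc2.png"); c=cam0(); return _crop(rect(c,cv2.cvtColor(im,cv2.COLOR_BGR2GRAY),0,0.33,(0,3.5)))
def cam0():
    import pickle,os
    if not os.path.exists("c.pkl"):
        c=cam("scene"); pickle.dump({k:c[k] for k in c if k!="image"},open("c.pkl","wb"))
    return pickle.load(open("c.pkl","rb"))
def tilt(c,x,T):
    g=cv2.cvtColor(c["image"],cv2.COLOR_RGB2GRAY); A=np.arange(-.48,.48,.005)
    s=[np.corrcoef(T.ravel(),_crop(rect(c,g,x,a,(0,3.5))).ravel())[0,1] for a in A]
    i=int(np.clip(np.argmax(s),1,len(A)-2)); y=s[i-1:i+2]; return A[i]+.005*.5*(y[0]-y[2])/(y[0]-2*y[1]+y[2]),max(s)
def trav(o): return (np.array(o["eef_pos"])-G0)@TV
def swing(n):
    T=template(); R=[]
    for k in range(n):
        o=ctrl.get_obs(); c=cam("scene"); x=trav(o); a,s=tilt(c,x,T); R.append((o["t"],x,a,s))
        if k==n-1: save(c,f"pics/s_{o['t']:.2f}.png")
    R=np.array(R); w=3.2; t1=ctrl.get_obs()["t"]; t=R[:,0]-t1
    M=np.c_[np.cos(w*t),np.sin(w*t)/w]; p=np.linalg.lstsq(M,R[:,2],rcond=None)[0]
    print(R.round(3)); print("t",t1,"x",R[:,1].mean(),"a,a' now",p,"amp",np.hypot(p[0],p[1]/w),"res",(R[:,2]-M@p).std()); return p
E
python3 -c "
from h import *
swing(8)"
```

```text
[[6.70000e+00 1.93120e+02 6.40000e-02 9.76000e-01]
 [6.75000e+00 1.93065e+02 9.60000e-02 9.76000e-01]
 [6.80000e+00 1.93089e+02 1.26000e-01 9.77000e-01]
 [6.85000e+00 1.93072e+02 1.54000e-01 9.78000e-01]
 [6.90000e+00 1.93121e+02 1.79000e-01 9.78000e-01]
 [6.95000e+00 1.93101e+02 2.00000e-01 9.80000e-01]
 [7.00000e+00 1.93125e+02 2.16000e-01 9.79000e-01]
 [7.05000e+00 1.93069e+02 2.26000e-01 9.78000e-01]]
t 7.1 x 193.0951619759048 a,a' now [0.22768665 0.01282492] amp 0.22772192178964096 res 0.0016029251252218364
```

The swing estimate is clean: amplitude 0.228 rad, at its peak now, with x at 192 mm. Next is a minimum-effort damping profile that ends at x = 229.5.

```bash
cat > plan.py <<'E'
import numpy as np
def plan(a,ad,dx,N,w=3.2,L=0.97,dt=1/12):
    T=N*dt; tau=T-np.arange(N+1)*dt
    M=np.array([np.ones(N+1),tau,np.sin(w*tau)/(w*L),np.cos(w*tau)/L])
    b=np.array([0,dx/1000,-(a*np.cos(w*T)+ad*np.sin(w*T)/w),-(-a*w*np.sin(w*T)+ad*np.cos(w*T))])
    u=np.round(np.cumsum(np.linalg.pinv(M)@b)[:-1]*dt*1000,1)
    for ww in (w-.1,w,w+.1):
        dv=np.diff(np.r_[0,u,0])/1000/dt; e=[a*np.cos(ww*T)+ad*np.sin(ww*T)/ww+np.sum(np.sin(ww*tau)*dv)/(ww*L), -a*ww*np.sin(ww*T)+ad*np.cos(ww*T)+np.sum(np.cos(ww*tau)*dv)/L]; print("w",ww,"end",np.round(e,3))
    c=np.cumsum(u); print("range",c.min(),c.max(),"end",c[-1]); print(u.reshape(-1,5))
E
python3 -c "
from plan import *
plan(.2277,.0128,37.5,40);plan(.2277,.0128,37.5,50)"
```

```text
w 3.1 end [-0.03  -0.085]
w 3.2 end [-0.  0.]
w 3.3000000000000003 end [0.038 0.037]
range -10.79999999999998 117.30000000000003 end 37.60000000000002
[[ -1.2  -1.5  -1.    0.3   2.1]
 [  4.3   6.7   9.1  11.1  12.8]
 [ 13.7  14.   13.4  12.1   9.9]
 [  7.2   3.9   0.4  -3.2  -6.7]
 [ -9.7 -12.3 -14.  -15.  -15.1]
 [-14.4 -12.8 -10.6  -7.8  -4.8]
 [ -1.7   1.3   3.9   5.9   7.3]
 [  7.9   7.7   6.7   5.    2.7]]
w 3.1 end [0.017 0.141]
w 3.2 end [0. 0.]
w 3.3000000000000003 end [-0.038 -0.095]
range -3.4 94.60000000000001 end 37.100000000000016
[[ -1.   -1.4  -1.   -0.    1.5]
 [  3.3   5.2   7.2   8.9  10.3]
 [ 11.1  11.4  11.    9.9   8.2]
 [  6.    3.4   0.6  -2.3  -5.1]
 [ -7.6  -9.6 -11.  -11.7 -11.7]
 [-10.9  -9.6  -7.6  -5.2  -2.6]
 [  0.1   2.8   5.1   7.    8.3]
 [  9.    9.    8.4   7.2   5.6]
 [  3.6   1.4  -0.7  -2.6  -4.2]
 [ -5.2  -5.6  -5.2  -4.2  -2.4]]
```

Request:
move_arm(rows=[[[-0.0005,-0.0012,0,0,0,0,0],[-0.0005,-0.0015,0,0,0,0,0],[-0.0005,-0.001,0,0,0,0,0],[-0.0005,0.0003,0,0,0,0,0],[-0.0005,0.0021,0,0,0,0,0]]])

```text
t: 7.52
eef_pos: [534.3, 34.0, 327.5]
ee_rot: [[-0.982, 0.189, -0.002], [0.189, 0.982, -0.0], [0.002, -0.001, -1.0]]
wrist_force: [-4.2, -1.4, 3.0]
finger_gap: 26.0
gripper_force: 40.0
```

Request:
move_arm(rows=[[[0,0.0043,0,0,0,0,0],[0,0.0067,0,0,0,0,0],[0,0.0091,0,0,0,0,0],[0,0.0111,0,0,0,0,0],[0,0.0128,0,0,0,0,0]]])

```text
t: 7.93
eef_pos: [543.2, 78.3, 327.5]
ee_rot: [[-0.982, 0.189, -0.001], [0.189, 0.982, -0.0], [0.001, -0.0, -1.0]]
wrist_force: [-2.8, -1.4, 1.7]
finger_gap: 26.0
gripper_force: 40.0
```

Request:
move_arm(rows=[[[0,0.0137,0,0,0,0,0],[0,0.014,0,0,0,0,0],[0,0.0134,0,0,0,0,0],[0,0.0121,0,0,0,0,0],[0,0.0099,0,0,0,0,0]]])

```text
t: 8.35
eef_pos: [555.8, 141.5, 327.5]
ee_rot: [[-0.982, 0.187, 0.0], [0.187, 0.982, 0.001], [-0.0, 0.001, -1.0]]
wrist_force: [-2.4, -1.5, 3.8]
finger_gap: 26.0
gripper_force: 40.0
```

Request:
move_arm(rows=[[[0,0.0072,0,0,0,0,0],[0,0.0039,0,0,0,0,0],[0,0.0004,0,0,0,0,0],[0,-0.0032,0,0,0,0,0],[0,-0.0067,0,0,0,0,0]]])

```text
t: 8.77
eef_pos: [556.0, 142.0, 327.5]
ee_rot: [[-0.982, 0.187, 0.001], [0.187, 0.982, 0.001], [-0.0, 0.002, -1.0]]
wrist_force: [-1.0, 1.7, 1.2]
finger_gap: 25.9
gripper_force: 40.0
```

Request:
move_arm(rows=[[[0,-0.0097,0,0,0,0,0],[0,-0.0123,0,0,0,0,0],[0,-0.014,0,0,0,0,0],[0,-0.015,0,0,0,0,0],[0,-0.0151,0,0,0,0,0]]])

```text
t: 9.18
eef_pos: [542.3, 73.8, 327.5]
ee_rot: [[-0.982, 0.19, -0.001], [0.19, 0.982, 0.0], [0.001, -0.0, -1.0]]
wrist_force: [-3.4, 2.8, 1.7]
finger_gap: 26.0
gripper_force: 40.0
```

Request:
move_arm(rows=[[[0,-0.0144,0,0,0,0,0],[0,-0.0128,0,0,0,0,0],[0,-0.0106,0,0,0,0,0],[0,-0.0078,0,0,0,0,0],[0,-0.0048,0,0,0,0,0]]])

```text
t: 9.6
eef_pos: [532.4, 24.1, 327.5]
ee_rot: [[-0.982, 0.191, -0.002], [0.191, 0.982, -0.0], [0.002, -0.001, -1.0]]
wrist_force: [-5.5, 2.9, 3.7]
finger_gap: 25.9
gripper_force: 40.0
```

Request:
move_arm(rows=[[[0,-0.0017,0,0,0,0,0],[0,0.0013,0,0,0,0,0],[0,0.0039,0,0,0,0,0],[0,0.0059,0,0,0,0,0],[0,0.0073,0,0,0,0,0]]])

```text
t: 10.02
eef_pos: [535.5, 39.8, 327.5]
ee_rot: [[-0.981, 0.192, -0.003], [0.192, 0.981, -0.002], [0.002, -0.002, -1.0]]
wrist_force: [-6.2, -0.3, 4.1]
finger_gap: 25.8
gripper_force: 40.0
```

Request:
move_arm(rows=[[[0,0.0079,0,0,0,0,0],[0,0.0077,0,0,0,0,0],[0,0.0067,0,0,0,0,0],[0,0.005,0,0,0,0,0],[0,0.0027,0,0,0,0,0]]])

```text
t: 10.43
eef_pos: [541.7, 70.7, 327.5]
ee_rot: [[-0.982, 0.19, -0.002], [0.19, 0.982, -0.001], [0.002, -0.001, -1.0]]
wrist_force: [-5.6, 0.4, 4.7]
finger_gap: 25.6
gripper_force: 40.0
```

```bash
python3 -c "
from h import *
swing(12); o=ctrl.get_obs(); print(o['eef_pos'],o['wrist_force'])"
```

```text
[[ 1.04330e+01  2.28091e+02  1.00000e-02  9.69000e-01]
 [ 1.04830e+01  2.28570e+02  8.00000e-03  9.71000e-01]
 [ 1.05330e+01  2.28562e+02  3.00000e-03  9.70000e-01]
 [ 1.05830e+01  2.28596e+02  2.00000e-03  9.71000e-01]
 [ 1.06330e+01  2.28600e+02 -0.00000e+00  9.72000e-01]
 [ 1.06830e+01  2.28570e+02 -3.00000e-03  9.69000e-01]
 [ 1.07330e+01  2.28580e+02 -5.00000e-03  9.70000e-01]
 [ 1.07830e+01  2.28565e+02 -5.00000e-03  9.70000e-01]
 [ 1.08330e+01  2.28547e+02 -6.00000e-03  9.70000e-01]
 [ 1.08830e+01  2.28558e+02 -5.00000e-03  9.70000e-01]
 [ 1.09330e+01  2.28583e+02 -4.00000e-03  9.69000e-01]
 [ 1.09830e+01  2.28577e+02 -2.00000e-03  9.69000e-01]]
t 11.0333 x 228.5331559178942 a,a' now [-0.00800272 -0.01091148] amp 0.008698885010228459 res 0.0024862644696865034
[541.76572468  71.12808044 327.49194463] [-4.61812441  2.53873908  3.04282752]
```

The swing is down to about 0.01 rad. I'll check the position over the phone before releasing (picture 8).

Run:
```python
from h import *
c=cam("scene"); t=cam("top")
a=c["image"][190:330,220:420,::-1]; b=t["image"][110:250,110:310,::-1]
cv2.imwrite("pics/chk.png",np.vstack([cv2.resize(k,None,fx=2.1,fy=2.1,interpolation=cv2.INTER_CUBIC) for k in(a,b)]))
```

```text
(no output)
```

View pics/chk.png

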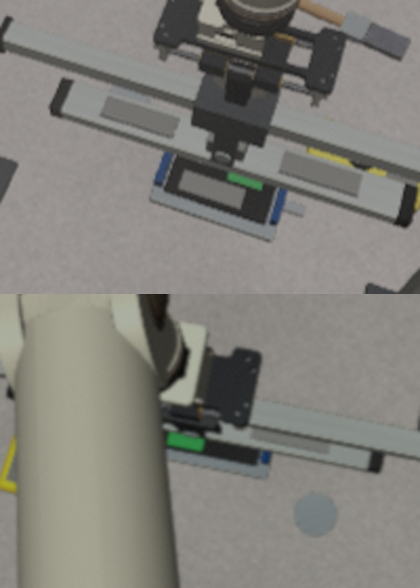

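The upper panel shows the bar level. Its end caps are at about (57,96) and (408,204), and the holder plate's near corners are at (151,192) and (274,230). I'll compare their middles along the track.

Run:
```python
from h import *
c=cam0(); S=lambda u,v,z:(px2w(c,220+u/2.1,190+v/2.1,z)-G0)@TV
e=[S(57,96,153),S(408,204,153)]; p=[S(163,193,27),S(270,223,27)]; q=[S(151,192,18),S(274,230,18)]
j=[S(160,172,36),S(278,205,36)]
for n,k in zip("bar phone plate jaws".split(),(e,p,q,j)): print(n,np.round(k,1),np.mean(k))
o=ctrl.get_obs();print(o["t"])
```

```text
bar [ -2.1 462.7] 230.3072422541361
phone [160.8 312.3] 236.5336756390671
plate [143.5 320.3] 231.88276265450645
jaws [147.9 315.8] 231.82392107715123
11.1333
```

The lamp is centred within about 2–6 mm. I'll relieve the side force, open the gripper and lift straight up.

Request:
move_arm(rows=[[[0.0005,0,0,0,0,0,0],[0.0004,0,0,0,0,0,0],[0,0,0,0,0,0,0],[0,0,0,0,0,0,0]]])

```text
t: 11.47
eef_pos: [541.8, 71.1, 327.5]
ee_rot: [[-0.982, 0.19, -0.0], [0.19, 0.982, -0.001], [-0.0, -0.001, -1.0]]
wrist_force: [-3.2, -1.3, 1.8]
finger_gap: 25.6
gripper_force: 40.0
```

Request:
move_arm(rows=[[[0,0,0,0,0,0,0.7],[0,0,0,0,0,0,0.7],[0,0,0,0,0,0,0.7],[0,0,0,0,0,0,0.7],[0,0,0,0,0,0,0.7]]])

```text
t: 11.88
eef_pos: [541.9, 72.5, 327.4]
ee_rot: [[-0.982, 0.188, 0.0], [0.188, 0.982, -0.0], [-0.0, -0.0, -1.0]]
wrist_force: [-0.1, -0.7, 0.8]
finger_gap: 54.2
gripper_force: 0.0
```

Request:
move_arm(rows=[[[0,0,0,0,0,0,0.7],[0,0,0,0,0,0,0.7],[0,0,-0.01,0,0,0,0.7],[0,0,-0.02,0,0,0,0.7],[0,0,-0.02,0,0,0,0.7]]])

```text
t: 12.3
eef_pos: [541.3, 72.4, 378.1]
ee_rot: [[-0.982, 0.189, -0.002], [0.189, 0.982, -0.0], [0.002, -0.001, -1.0]]
wrist_force: [0.3, 0.4, 0.3]
finger_gap: 64.5
gripper_force: 0.0
```

Request:
move_arm(rows=[[[0,0,-0.02,0,0,0,0.7],[0,0,-0.02,0,0,0,0.7],[0,0,-0.02,0,0,0,0.7],[0,0,-0.01,0,0,0,0.7],[0,0,0,0,0,0,0.7]]])

```text
t: 12.72
eef_pos: [542.8, 72.6, 450.8]
ee_rot: [[-0.982, 0.189, 0.005], [0.189, 0.982, 0.001], [-0.005, 0.002, -1.0]]
wrist_force: [0.4, 0.2, 1.1]
finger_gap: 64.1
gripper_force: 0.0
```

Run:
```python
from h import *
T=template(); R=[]
for k in range(60):
    t=ctrl.get_obs()["t"]; c=cam("scene")
    if k%4==0: R.append((t,tilt(c,228.5,T)[0],tilt(c,228.5,T)[1]))
print(np.round(R,3))
```

```text
[[ 1.2717e+01 -5.0000e-03  9.6800e-01]
 [ 1.2917e+01 -3.0000e-03  9.6800e-01]
 [ 1.3117e+01  6.0000e-03  9.6900e-01]
 [ 1.3317e+01  1.9000e-02  9.6800e-01]
 [ 1.3517e+01  3.3000e-02  9.6600e-01]
 [ 1.3717e+01  3.7000e-02  9.7000e-01]
 [ 1.3917e+01  3.5000e-02  9.7100e-01]
 [ 1.4117e+01  2.6000e-02  9.6600e-01]
 [ 1.4317e+01  1.3000e-02  9.6600e-01]
 [ 1.4517e+01  1.0000e-03  9.6900e-01]
 [ 1.4717e+01 -5.0000e-03  9.6800e-01]
 [ 1.4917e+01 -2.0000e-03  9.7000e-01]
 [ 1.5117e+01  7.0000e-03  9.6800e-01]
 [ 1.5317e+01  2.1000e-02  9.6900e-01]
 [ 1.5517e+01  3.3000e-02  9.6800e-01]]
```

The tilt stays within -0.005 to 0.037 rad and turns slowly. I'll wait a little longer to be safe, then hand in.

Request:
move_arm(rows=[[[0,0,0,0,0,0,0.7],[0,0,0,0,0,0,0.7],[0,0,0,0,0,0,0.7],[0,0,0,0,0,0,0.7],[0,0,0,0,0,0,0.7]]])

```text
t: 16.13
eef_pos: [541.8, 72.4, 447.5]
ee_rot: [[-0.982, 0.189, -0.0], [0.189, 0.982, 0.0], [0.0, 0.0, -1.0]]
wrist_force: [-0.1, 0.3, -0.3]
finger_gap: 64.5
gripper_force: 0.0
```

Request:
move_arm(rows=[[[0,0,0,0,0,0,0.7],[0,0,0,0,0,0,0.7],[0,0,0,0,0,0,0.7],[0,0,0,0,0,0,0.7],[0,0,0,0,0,0,0.7]]])

```text
t: 16.55
eef_pos: [541.8, 72.5, 447.5]
ee_rot: [[-0.982, 0.189, -0.0], [0.189, 0.982, 0.0], [0.0, 0.0, -1.0]]
wrist_force: [0.4, -0.0, -0.6]
finger_gap: 64.0
gripper_force: 0.0
```

Request:
move_arm(rows=[[[0,0,0,0,0,0,0.7],[0,0,0,0,0,0,0.7],[0,0,0,0,0,0,0.7],[0,0,0,0,0,0,0.7],[0,0,0,0,0,0,0.7]]])

```text
t: 16.97
eef_pos: [541.7, 72.5, 447.5]
ee_rot: [[-0.982, 0.189, -0.0], [0.189, 0.982, 0.0], [0.0, 0.0, -1.0]]
wrist_force: [0.3, 0.2, 0.4]
finger_gap: 64.2
gripper_force: 0.0
```

Request:
move_arm(rows=[[[0,0,0,0,0,0,0.7],[0,0,0,0,0,0,0.7],[0,0,0,0,0,0,0.7],[0,0,0,0,0,0,0.7],[0,0,0,0,0,0,0.7]]])

```text
t: 17.38
eef_pos: [541.8, 72.5, 447.5]
ee_rot: [[-0.982, 0.189, -0.0], [0.189, 0.982, 0.0], [0.0, 0.0, -1.0]]
wrist_force: [-0.5, 0.1, -0.0]
finger_gap: 64.3
gripper_force: 0.0
```

Request:
move_arm(rows=[[[0,0,0,0,0,0,0.7],[0,0,0,0,0,0,0.7],[0,0,0,0,0,0,0.7],[0,0,0,0,0,0,0.7],[0,0,0,0,0,0,0.7]]])

```text
t: 17.8
eef_pos: [541.7, 72.5, 447.5]
ee_rot: [[-0.982, 0.189, -0.0], [0.189, 0.982, 0.0], [0.0, 0.0, -1.0]]
wrist_force: [-0.1, -0.5, 0.4]
finger_gap: 64.1
gripper_force: 0.0
```

```bash
python3 -c "
from h import *
print(ctrl.get_obs()['t']); print(ctrl.close_job())"
```

```text
17.8
the job is handed in; nothing more can be done
None
```

I handed the job in at 17.8 s, with no verdict shown: the trolley is released, and the bar hangs about 2–6 mm from the phone's middle along the track, swinging gently between -0.005 and 0.037 rad when last measured.

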